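# Lock the filter hatch of the hair extractor

### The arm

A 7-joint arm with a two-finger parallel gripper is mounted at the origin on a cart in front of the work surface, level with it; the furniture and walls round the work are solid. World frame = base frame: x ahead of the robot, y to its left, z up, the work surface at z = 0. Lengths are in mm, angles in rad, forces in N, time in s.
With the tool pointing down it reaches from about 425 to 825 mm from the base axis. Payload 3.6 kg.
Tool frame: the origin (TCP) lies midway between the tips of the shut fingers; the grasp point (between the pads) lies 19 mm behind it; z points along the fingers, y is the line along which they close (so a half turn about z gives the same grasp; the last joint's range is limited). The gripper opens to 85 mm and grips with 20 to 120 N. Pads are 22 mm wide; open, the fingers measure 114 mm over their backs; the gripper's body (76 mm by 85 mm) begins 54 mm behind the grasp point. The pads swing forward as they close: fully open they stand 13 mm farther back than shut.
Start: joints at [1.264, 0.615, -0.013, 1.423, 0.008, 1.103, -0.04], TCP at [180.143, -624.509, 231.297] pointing down, gripper open.
Joint ranges: [-3.12, 3.12], [-0.3, 2.06], [-1.34, 1.32], [0.26, 2.42], [-1.36, 4.5], [0.01, 1.98], [-2.84, 2.84]. Speed limits (rad/s): [2.79, 2.79, 3.14, 3.14, 3.14, 3.14, 3.14].

### API

Orientations are given as a unit quaternion [x, y, z, w].
In Python, from station import get_obs, grab_frame, camera_params, sign_off gives the robot as it stands.
- The arm moves only by the tool jog_arm, never from a script. Its arguments are lists of equal length, an entry for each row: "translation": the shift along the tool's x, y, z in m, a list of three; "twist": the turn about the tool's z in rad; "gripper": the opening, from -1 (shut) to 1 (fully open). A call has 1 to 8 rows; each row is the pose to reach, as a shift and turn from the pose commanded when the call began, along the tool's axes at that moment; what a row does not reach only later rows make up. A row lasts 1/10 s, in which the tool goes at most 50 mm and 8.59 degrees, less where a joint would pass 70% of its speed; a pose out of reach is approached as far as the arm can. A call with a gripper value outside its range is refused whole. The fingers move at their own pace and stop on an object; "force" is the grip in N (left out, the last holds). Time passes only in rows, so rows that repeat a pose let the fingers close. It gives the time, the measured TCP pose, the force, the opening and the grip force at its end, in the units of the state.
- get_obs(): the state, without advancing time (a new reading comes with each control period).
- grab_frame(name): name is "scene" or "top" or "wrist"; returns the picture (400x640x3 uint8, red, green, blue); there is no depth.
- camera_params(name): a dict with "fx", "fy", "cx", "cy" (pixels), "k1" (the pictures are not rectified: a ray, as slopes to the right and down, at radius r is drawn at 1 + k1 r^2 times it, then the intrinsics apply), "xyz" and "attitude" of the camera in the world. Camera axes: x right, y down, z forward; pixel columns grow to the right and rows downward; lengths in mm; the calibration is good to about 2 mm. A picture is of the moment at which its call begins: read the wrist's pose just before it. camera_params takes no time and is no camera call; for the wrist camera it gives the pose at the moment of the call.
- sign_off(): hands the job in; it is judged then, once.
The state is a dict: "time": time; "joint_pos": joint angles; "dq": joint speeds; "tau": joint torques, N m; "eef_pos": TCP position; "tool_rot": TCP orientation; "force": force on the tool from outside, world axes, zero at the start; "moment": the same for the moment, N m; "opening": opening from 0.0 (shut) to 1.0 (fully open); "finger_force": force on a finger pad.
Only numpy, scipy, OpenCV 4.12 (cv2) and the standard library are available. Lean on these libraries where they do the work, as an engineer would, in place of code of your own. Each camera call takes 0.05 s, during which the arm holds its last target. There are 200 camera calls.

### The job

The filter hatch on top of the grey hair extractor is sprung slightly open. Set a fingertip in the slot of each of its two round cam fasteners and, holding the hatch pressed fully down, push the slot round clockwise (seen from above) a quarter turn to the stop, so that both slots end pointing from front to back and the hatch stays shut by itself. Do not force a fastener round while the hatch is still up, do not pull the hatch up, and leave the things standing on and round the extractor where they are.

Things in the scene. Friction and masses are not known exactly. Their poses are not given: they have to be found in the camera images.
- extractor: bench hair extractor, a low grey metal case 260 (x) x 300 (y) x 88 mm high, fixed to the desk; origin at the centre of its underside, -x is its front (louvres, switch), z up. The white hatch covers the top from the front edge back to 60 mm behind the origin, where it is hinged; behind that is a flat rear deck (z = 88 mm).
- hatch (a joint): hinge of the white hatch (280 mm wide; hinge line along y at x = 60 mm, z = 83 mm of the extractor), rad; 0 is shut, grows as the front edge rises. A spring holds it about 0.06 open (8 mm up at the fasteners); pressing it fully shut at a fastener takes about 4 to 5 N, and it springs up again until a fastener holds it.
- cam_left (a joint): turn of the left (+y) fastener, rad; 0 unlocked: slot along the case's y; grows clockwise from above to a stop at 1.57: locked, slot front to back. Starts at 0 to 0.3; stays where left (friction 0.08 N m). Its cam tab under the hatch jams at about 0.6 against the rim unless the hatch is pressed to within 2 mm of shut at the fastener; past 0.8 it holds the hatch shut.
- cam_right (a joint): the same for the right (-y) fastener
- cam_left_slot (a point): centre of the slot floor of the left fastener, on its axis (130 mm in front of the hinge, 85 mm left of the middle; 92 mm above the desk when shut). The head: a dark steel disc 88 mm across with a straight slot 34 mm wide, 14 mm deep right across it, open at both ends, between two D-shaped cheeks. The point turns with the head: y axis along the slot, z up.
- cam_right_slot (a point): the same for the right cam fastener (85 mm right of the middle); its axis is 170 mm from the left one's
- deck_guard: bystander: black clipper guard comb 35x46x14 mm lying loose on the rear deck; origin at its underside; leave it
- deck_clip: bystander: metal hair clip 12x92x11 mm lying loose on the rear deck; origin at its underside; leave it
- pomade: bystander: round pot 68 mm across, 43 mm high, loose on the desk left of the extractor; origin at its underside; leave it
- cream_pot: bystander: small white jar 48 mm across, 79 mm high, loose on the desk left of the extractor towards the rear; origin at its underside; leave it
- dropper_bottle: bystander: small brown dropper bottle 33 mm across, 102 mm high, loose on the desk right of the extractor; origin at its underside; leave it

How it is judged (in metres and radians):
At the end, for the whole second after the job is handed in: both cam fasteners are turned to the stop (over 1.4 of 1.57 rad) and the hatch, let go, stays shut and still (under 0.015 rad, 2 mm at the fasteners) (value of joint each of cam_left, cam_right above 1.4 rad and value of joint hatch below 0.015 rad and velocity of joint hatch between -0.02 and 0.02 rad/s); the robot touches nothing.
It fails at once if a fastener is forced round past its jam while the hatch is still up (value of joint any of cam_left, cam_right above 0.72 rad and value of joint hatch above 0.03 rad).
It fails at once if the hatch is pulled up (value of joint hatch above 0.13 rad).
It fails at once if a thing on or beside the extractor is moved more than 25 mm or lifted (distance of any of deck_guard, deck_clip, pomade, cream_pot, dropper_bottle from where it was at the start of the episode above 0.025 m).
It fails at once if a thing beside the extractor is knocked over (angle between any of pomade, cream_pot, dropper_bottle's own z axis and vertical above 0.5 rad).
It also fails if it takes over 51 s, if anything falls off the work surface, if the arm or the gripper's body presses on something with over 40 N, if the wrist force passes 120 N, or if a joint passes its speed limit or range.

## Working session

There is one attempt and no reset: what is moved stays moved. The work goes in short steps, Python scripts to look and compute and a tool call to move; the robot and the scene stay as the last step left them, time stands still between calls to the robot, and variables do not carry over. Pictures are saved under pics/ and viewed, at most 10 in all, crops included, and the job is handed in when it is done.

Besides the shell and the picture viewer there is one more tool, called after "Call:" as name([rows], argument=value, ...), one row to a line, values as JSON. jog_arm: Moves the arm, as the interface text tells. Its arguments: {"type":"object","properties":{"translation":{"type":"array","items":{"type":"array","items":{"type":"number"}}},"twist":{"type":"array","items":{"type":"number"}},"gripper":{"type":"array","items":{"type":"number"}},"force":{"type":"number"}},"required":["translation","twist","gripper"]}

```bash
mkdir -p pics; python3 - <<'E'
from station import *
import cv2
o=get_obs();print({k:o[k] for k in('time','eef_pos','tool_rot','force','opening')})
for n in("scene","top"):
    cv2.imwrite(f"pics/{n}0.png",grab_frame(n)[:,:,::-1]);print(camera_params(n))
E
```

```text
{'time': 0.0, 'eef_pos': array([ 179.90797787, -623.77618014,  230.12018387]), 'tool_rot': array([ 9.90154165e-01,  1.39974885e-01, -2.08073930e-04, -1.31041232e-03]), 'force': array([ 0.53409006,  0.51509906, -0.04876897]), 'opening': 0.9968405899648148}
{'fx': 381.4544206586081, 'fy': 381.4544206586081, 'cx': 315.8006945127326, 'cy': 198.78085523077098, 'k1': -0.06027188970306081, 'xyz': array([  6.88693992, 867.33965065, 600.03595383]), 'attitude': array([-0.32555426,  0.81512059, -0.44786015,  0.17033537])}
{'fx': 512.191560553088, 'fy': 512.191560553088, 'cx': 319.8100285260377, 'cy': 196.5284853349693, 'k1': -0.06779873976672475, 'xyz': array([ 361.22010507,  252.75903335, 1177.71758198]), 'attitude': array([ 0.71367496, -0.69597473,  0.0622192 , -0.04915279])}
```

View pics/top0.png

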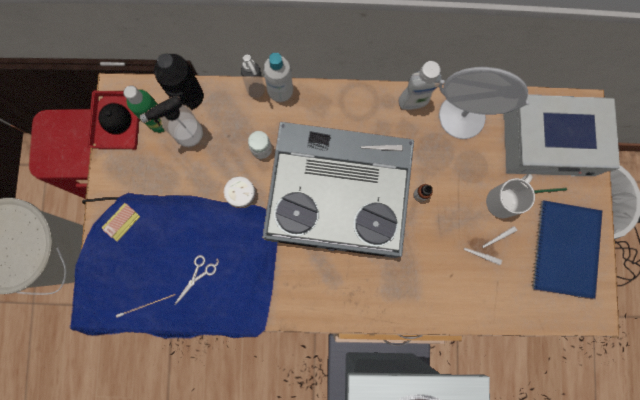

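View pics/scene0.png

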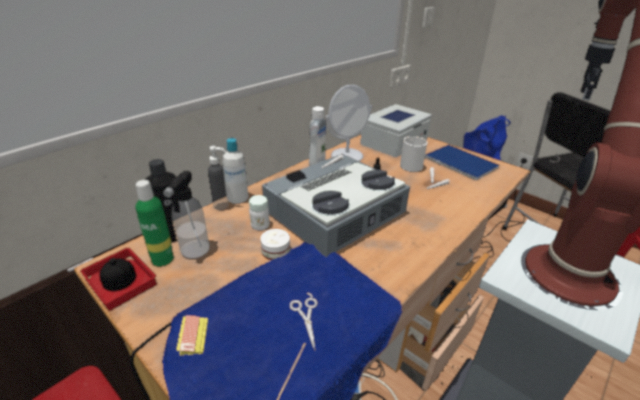

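The top view shows the extractor, with the left cam at about (296,213) and the right cam at (376,223). The scene view agrees. Next I'll measure the cams.

```bash
cat > h.py <<'E'
import numpy as np, cv2
from scipy.spatial.transform import Rotation as R
from station import *
def ray(p,uv):
    K=np.array([[p['fx'],0,p['cx']],[0,p['fy'],p['cy']],[0,0,1.]])
    xy=cv2.undistortPoints(np.array(uv,float).reshape(-1,1,2),K,np.array([p['k1'],0,0,0.])).reshape(-1,2)
    return np.c_[xy,np.ones(len(xy))]@R.from_quat(p['attitude']).as_matrix().T
def plane(p,uv,z):
    d=ray(p,uv);return p['xyz']+d*((z-p['xyz'][2])/d[:,2])[:,None]
def proj(p,P):
    q=(np.atleast_2d(P)-p['xyz'])@R.from_quat(p['attitude']).as_matrix()
    s=q[:,:2]/q[:,2:];s=s*(1+p['k1']*(s**2).sum(1))[:,None]
    return s*p['fx']+[p['cx'],p['cy']]
E
python3 - <<'E'
from h import *
im=cv2.imread('pics/top0.png');p=camera_params('top')
g=cv2.cvtColor(im,cv2.COLOR_BGR2GRAY)
m=(g<105).astype('uint8')*255
for c in((296,213),(376,223)):
    k=np.zeros_like(m);cv2.circle(k,c,30,255,-1)
    mm=cv2.morphologyEx(m&k,cv2.MORPH_CLOSE,np.ones((7,7)))
    cs=max(cv2.findContours(mm,0,2)[0],key=cv2.contourArea)
    W=plane(p,cs.reshape(-1,2),112)
    print(cv2.contourArea(cs),cv2.minEnclosingCircle(W[:,:2].astype('f4').reshape(-1,1,2)),cv2.fitEllipse(W[:,:2].astype('f4').reshape(-1,1,2)))
c=im[115:265,255:425];cv2.imwrite('pics/crop0.png',cv2.resize(c,None,fx=4,fy=4,interpolation=cv2.INTER_CUBIC))
# case corners (deck edge far: top z=88)
print(plane(p,[(281,125),(412,139),(265,240),(404,253)],88).round(0))
E
```

```text
1277.5 ((488.0792236328125, 297.0623779296875), 58.12529373168945) ((488.9253234863281, 290.96502685546875), (95.08529663085938, 101.04251861572266), 137.63247680664062)
1375.0 ((468.0440979003906, 116.91598510742188), 52.86665725708008) ((472.74005126953125, 117.62642669677734), (78.9002914428711, 102.83744049072266), 70.74883270263672)
[[692. 324.  88.]
 [669.  34.  88.]
 [438. 349.  88.]
 [418.  52.  88.]]
```

View pics/crop0.png

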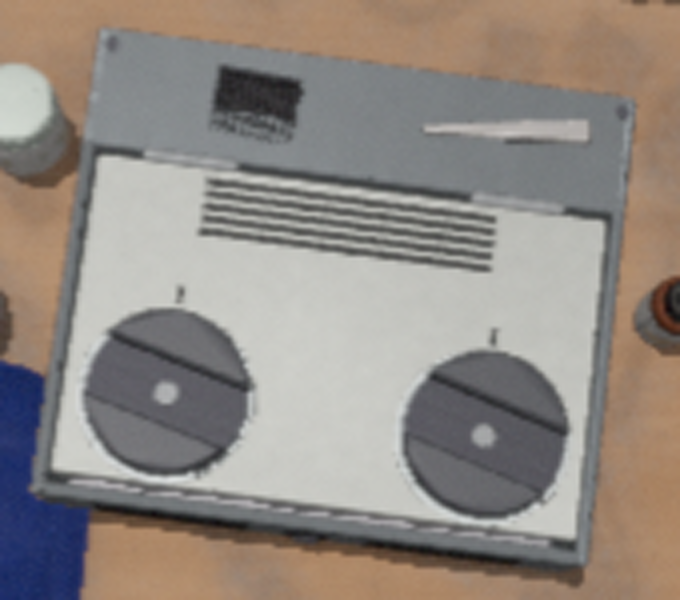

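The crop shows the white axis dots at full-image pixels of about (296,213) and (375,223). The slots tilt about 22° in the image, which is slightly clockwise of the case's y axis.

```bash
cat >> h.py <<'E'
def goto(xyz,cw_y=None,flip=False):
    """tool-frame shift (m) from present pose to xyz; twist so tool y line lies cw_y rad clockwise of world +y"""
    o=get_obs();M=R.from_quat(o['tool_rot']).as_matrix()
    print('t',o['time'],'shift',(M.T@(np.array(xyz)-o['eef_pos'])/1000).round(4))
    cur=np.arctan2(M[0,1],M[1,1]);print('tool y cw',cur.round(3))
    if cw_y is not None:
        d=(cw_y-cur)%np.pi;print('twist',d.round(3),(d-np.pi).round(3))
E
python3 - <<'E'
from h import *
p=camera_params('top')
f=lambda a:[((x+.5)/4-.5+255,(y+.5)/4-.5+115) for x,y in a]
D=plane(p,f([(166,393),(483,435)]),100);v=D[0]-D[1]
print(D.round(1),np.linalg.norm(v),'base cw',np.arctan2(v[0],v[1]))
for a in([(110,331),(248,388)],[(88,394),(225,449)],[(430,376),(566,432)],[(410,434),(543,490)]):
    w=plane(p,f(a),110);w=w[0]-w[1];print('slot cw',np.arctan2(w[0],w[1]))
goto([450,-350,235]);goto([480,115,220],0.2)
print(plane(p,f([(680,300)]),102), plane(p,[(485,95),(463,118),(570,130)],150))
E
```

```text
[[496.4 284.2 100. ]
 [478.4 115.7 100. ]] 169.4560244267675 base cw 0.10681697084919478
slot cw 0.3684125120254511
slot cw 0.357014713477124
slot cw 0.3689120540632555
slot cw 0.3761619531530108
t 0.1 shift [ 0.3354 -0.1883 -0.0043]
tool y cw 2.861
t 0.1 shift [ 0.4931 -0.6267  0.0117]
tool y cw 2.861
twist 0.481 -2.661
[[553.52486779  10.2096507  102.        ]] [[ 753.67008476 -111.76860328  150.        ]
 [ 700.69665505  -62.55591751  150.        ]
 [ 683.00018564 -295.31179224  150.        ]]
```

Call:
jog_arm([
  [0.042, -0.024, 0],
  [0.084, -0.048, 0],
  [0.126, -0.072, 0],
  [0.168, -0.096, 0],
  [0.21, -0.12, 0],
  [0.252, -0.144, 0],
  [0.294, -0.168, 0],
  [0.335, -0.19, 0],
], twist=[-0.14, -0.28, -0.42, -0.56, -0.7, -0.84, -0.98, -1.1], gripper=[0.06, 0.06, 0.06, 0.06, 0.06, 0.06, 0.06, 0.06], force=40)

```text
time: 0.9
eef_pos: [450.2, -347.2, 231.1]
tool_rot: [0.769, 0.639, -0.0, -0.0]
force: [1.1, -0.4, 0.3]
opening: 0.529
finger_force: 0.0
```

```bash
python3 -c "
from h import *
o=get_obs();print(o['joint_pos'],o['eef_pos'],o['opening'])
goto([478,116,200],0.37)"
```

```text
[ 0.83667734  0.50618484 -0.33801703  1.65903946  0.19091555  1.0097507
  0.2514272 ] [ 450.20899261 -347.21687041  231.09381404] 0.5291210456492008
t 0.9 shift [ 0.4604 -0.0576  0.0313]
tool y cw 1.755
twist 1.756 -1.385
```

Call:
jog_arm([
  [0.046, -0.006, 0],
  [0.092, -0.012, 0],
  [0.138, -0.017, 0],
  [0.184, -0.023, 0],
  [0.23, -0.029, 0],
  [0.276, -0.035, 0.0],
  [0.322, -0.04, 0.0],
  [0.368, -0.046, 0.0],
], twist=[-0.14, -0.28, -0.42, -0.56, -0.7, -0.84, -0.98, -1.12], gripper=[0.06, 0.06, 0.06, 0.06, 0.06, 0.06, 0.06, 0.06])

```text
time: 1.7
eef_pos: [473.4, 22.4, 231.2]
tool_rot: [0.313, 0.95, -0.0, 0.0]
force: [1.3, 0.4, -0.0]
opening: 0.531
finger_force: 0.0
```

```bash
python3 -c "
from h import *
o=get_obs();print(o['joint_pos'],o['eef_pos'],o['opening'])
goto([478,116,180],0.37)"
```

```text
[ 0.40607976  0.41709926 -0.70104232  1.89985772  0.32944739  0.94192539
  0.48545019] [473.38669793  22.40369825 231.24593017] 0.5310249068265981
t 1.7 shift [0.0519 0.0781 0.0512]
tool y cw 0.636
twist 2.876 -0.266
```

Call:
jog_arm([
  [0.02, 0.03, 0],
  [0.04, 0.06, 0.015],
  [0.052, 0.078, 0.035],
  [0.052, 0.078, 0.051],
  [0.052, 0.078, 0.051],
  [0.052, 0.078, 0.051],
], twist=[-0.13, -0.26, -0.266, -0.266, -0.266, -0.266], gripper=[0.06, 0.06, 0.06, 0.06, 0.06, 0.06])

```text
time: 2.3
eef_pos: [478.5, 114.0, 180.2]
tool_rot: [0.187, 0.982, -0.0, -0.0]
force: [-0.5, -0.3, 0.2]
opening: 0.529
finger_force: 0.0
```

```bash
python3 -c "
from h import *
o=get_obs();print(o['joint_pos'],o['eef_pos'],o['opening'],o['force'])
p=camera_params('wrist');im=grab_frame('wrist');cv2.imwrite('pics/w1.png',im[:,:,::-1]);print(p)
print(proj(p,[[478.4,115.7,100]]))
goto([478.4,115.7,125],0.37)"
```

```text
[ 0.21015817  0.52554508 -0.72166027  1.92161487  0.45156384  0.86292812
  0.44906299] [478.53865181 114.02220227 180.22953837] 0.5287388140060229 [-0.45417251 -0.29897285  0.15873463]
{'fx': 303.14281337815544, 'fy': 303.14281337815544, 'cx': 323.807117554855, 'cy': 199.30581164765164, 'k1': -0.013570491848929006, 'xyz': array([410.04569851, 141.29475211, 323.40337255]), 'attitude': array([0.81747652, 0.55680691, 0.08309472, 0.12162843])}
[[325.24828985 205.38720126]]
t 2.35 shift [0.0012 0.0013 0.0558]
tool y cw 0.376
twist 3.136 -0.006
```

View pics/w1.png

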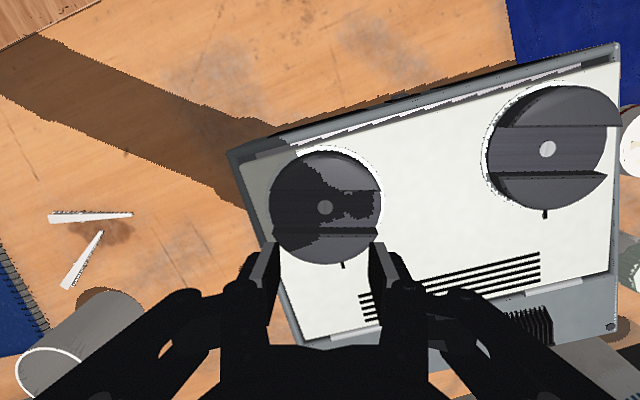

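The wrist view shows the right cam's dot at (325,207), where (325,205) was predicted, and the slot runs along the finger line. I'll descend.

Call:
jog_arm([
  [0.001, 0.0015, 0.03],
  [0.001, 0.0015, 0.055],
  [0.001, 0.0015, 0.065],
  [0.001, 0.0015, 0.072],
  [0.001, 0.0015, 0.076],
  [0.001, 0.0015, 0.076],
], twist=[0, 0, 0, 0, 0, 0], gripper=[0.06, 0.06, 0.06, 0.06, 0.06, 0.06])

```text
time: 2.95
eef_pos: [478.7, 116.4, 104.8]
tool_rot: [0.186, 0.982, 0.0, 0.0]
force: [-1.1, 0.0, -0.7]
opening: 0.531
finger_force: 0.0
```

Call:
jog_arm([
  [0, 0, 0.003],
  [0, 0, 0.006],
  [0, 0, 0.009],
  [0, 0, 0.012],
  [0, 0, 0.012],
], twist=[0, 0, 0, 0, 0], gripper=[0.06, 0.06, 0.06, 0.06, 0.06])

```text
time: 3.45
eef_pos: [478.1, 116.5, 92.2]
tool_rot: [0.186, 0.983, 0.0, -0.0]
force: [-0.9, -0.1, 2.4]
opening: 0.526
finger_force: 1.2
```

Call:
jog_arm([
  [0, 0, 0.003],
  [0, 0, 0.005],
  [0, 0, 0.007],
  [0, 0, 0.007],
], twist=[0, 0, 0, 0], gripper=[0.06, 0.06, 0.06, 0.06])

```text
time: 3.85
eef_pos: [478.1, 116.6, 89.3]
tool_rot: [0.186, 0.983, -0.001, 0.002]
force: [-8.3, -3.2, 35.7]
opening: 0.531
finger_force: 17.6
```

Call:
jog_arm([
  [0, 0, -0.0018],
  [0, 0, -0.0018],
  [0, 0, -0.0018],
  [0, 0, -0.0018],
  [0, 0, -0.0018],
  [0, 0, -0.0018],
], twist=[0, 0.08, 0.16, 0.24, 0.32, 0.4], gripper=[0.06, 0.06, 0.06, 0.06, 0.06, 0.06])

```text
time: 4.45
eef_pos: [478.7, 116.4, 89.6]
tool_rot: [0.379, 0.925, -0.0, 0.001]
force: [-4.6, -2.2, 21.1]
opening: 0.53
finger_force: 10.3
```

```bash
python3 -c "
from h import *
o=get_obs();print(o['joint_pos'],o['eef_pos'],o['force'],o['moment'])
goto([478.4,115.7,89],1.87)"
```

```text
[ 0.04329769  0.62560316 -0.48992283  2.01606312  0.50112518  0.61658206
  0.00917086] [478.66286285 116.39594448  89.57184324] [-4.57193784 -2.20397076 21.0625184 ] [-0.54767004  0.99988106  0.08303631]
t 4.45 shift [-0.0003 -0.0007  0.0006]
tool y cw 0.777
twist 1.093 -2.049
```

Call:
jog_arm([
  [0, -0.0007, 0],
  [0, -0.0007, 0],
  [0, -0.0007, 0],
  [0, -0.0007, 0],
  [0, -0.0007, 0],
  [0, -0.0007, 0],
  [0, -0.0007, 0],
  [0, -0.0007, 0],
], twist=[0.1, 0.2, 0.3, 0.4, 0.5, 0.6, 0.7, 0.8], gripper=[0.06, 0.06, 0.06, 0.06, 0.06, 0.06, 0.06, 0.06])

```text
time: 5.25
eef_pos: [479.4, 115.4, 89.6]
tool_rot: [0.71, 0.704, 0.001, 0.002]
force: [-1.8, -2.4, 18.6]
opening: 0.53
finger_force: 9.2
```

Call:
jog_arm([
  [0, 0, 0],
  [0, 0, 0],
  [0, 0, 0],
  [0, 0, 0],
  [0, 0, 0],
], twist=[0.1, 0.2, 0.25, 0.3, 0.3], gripper=[0.06, 0.06, 0.06, 0.06, 0.06])

```text
time: 5.75
eef_pos: [479.7, 114.7, 89.6]
tool_rot: [0.806, 0.592, 0.001, 0.002]
force: [-1.5, -3.9, 19.2]
opening: 0.529
finger_force: 9.3
```

```bash
python3 -c "
from h import *
o=get_obs();print(o['joint_pos'],o['eef_pos'],o['force'],o['moment'])
goto([478.4,115.7,89],1.87)"
```

```text
[-0.1619923   0.58567044 -0.17497338  2.02249317  0.19275516  0.54483535
 -0.7781583 ] [479.68103342 114.72184108  89.59424913] [-1.50368141 -3.93501401 19.24632304] [-0.72940746  0.61544389  0.04243546]
t 5.75 shift [ 0.0005 -0.0015  0.0006]
tool y cw 1.876
twist 3.136 -0.006
```

Call:
jog_arm([
  [0, 0, 0],
  [0, 0, 0],
  [0, 0, 0],
], twist=[0.06, 0.1, 0.1], gripper=[0.06, 0.06, 0.06])

```text
time: 6.05
eef_pos: [479.7, 114.7, 89.6]
tool_rot: [0.831, 0.557, 0.001, 0.003]
force: [-1.4, -4.8, 20.0]
opening: 0.524
finger_force: 40.0
```

```bash
python3 -c "
from h import *
o=get_obs();print(o['joint_pos'],o['eef_pos'],o['force'],o['moment'])
goto([478.4,115.7,89],1.97)
p=camera_params('wrist');im=grab_frame('wrist');cv2.imwrite('pics/w2.png',im[:,:,::-1])"
```

```text
[-0.18170228  0.58396009 -0.14824558  2.02326699  0.16963015  0.54166687
 -0.84045058] [479.70983482 114.73666757  89.63107002] [-1.44011377 -4.79635903 19.95714705] [-1.01484048  0.54367144  2.31895253]
t 6.05 shift [ 0.0004 -0.0016  0.0006]
tool y cw 1.96
twist 0.01 -3.132
```

View pics/w2.png

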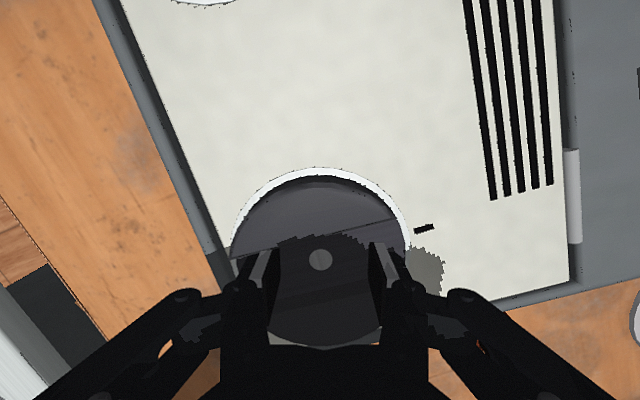

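The wrist view shows the slot at about front to back, and the moment of 2.3 N m means the cam is at its stop. I'll relax the twist, lift, and go to the left cam.

Call:
jog_arm([
  [0, 0, 0],
  [0, 0, 0],
  [0, 0, -0.02],
  [0, 0, -0.06],
  [0, 0, -0.09],
  [0, 0, -0.09],
], twist=[-0.1, -0.2, -0.2, -0.2, -0.2, -0.2], gripper=[0.06, 0.06, 0.06, 0.06, 0.06, 0.06])

```text
time: 6.7
eef_pos: [480.6, 116.7, 180.8]
tool_rot: [0.775, 0.631, 0.004, 0.002]
force: [0.4, 0.9, -0.3]
opening: 0.534
finger_force: 0.0
```

```bash
python3 -c "
from h import *
o=get_obs();print(o['joint_pos'],o['eef_pos'],o['force'],o['moment'])
goto([496.4,284.2,170],0.37)"
```

```text
[-0.09891417  0.44725618 -0.2606233   1.93122384  0.16132799  0.77342337
 -0.65380136] [480.58605997 116.71568794 180.80873656] [ 0.3599455   0.89392949 -0.29104515] [ 0.03999738 -0.037838    0.0047331 ]
t 6.7 shift [ 0.1672 -0.0185  0.0113]
tool y cw 1.775
twist 1.737 -1.405
```

Call:
jog_arm([
  [0.04, -0.005, 0],
  [0.08, -0.009, 0],
  [0.12, -0.014, 0],
  [0.15, -0.018, 0],
  [0.167, -0.0185, 0],
  [0.167, -0.0185, 0],
  [0.167, -0.0185, 0],
  [0.167, -0.0185, 0],
], twist=[-0.14, -0.28, -0.42, -0.56, -0.7, -0.84, -0.98, -1.12], gripper=[0.06, 0.06, 0.06, 0.06, 0.06, 0.06, 0.06, 0.06])

```text
time: 7.5
eef_pos: [493.0, 282.9, 175.7]
tool_rot: [0.319, 0.948, -0.001, -0.001]
force: [-0.1, 0.3, -0.3]
opening: 0.529
finger_force: 0.0
```

Call:
jog_arm([
  [0, 0, 0],
  [0, 0, 0],
  [0, 0, 0],
  [0, 0, 0],
], twist=[-0.14, -0.28, -0.28, -0.28], gripper=[0.06, 0.06, 0.06, 0.06])

```text
time: 7.9
eef_pos: [493.2, 282.7, 176.2]
tool_rot: [0.188, 0.982, -0.0, -0.001]
force: [-0.1, -0.6, -0.2]
opening: 0.533
finger_force: 0.0
```

```bash
python3 -c "
from h import *
o=get_obs();print(o['joint_pos'],o['eef_pos'],o['force'],o['moment'])
goto([496.4,284.2,105],0.37)
p=camera_params('wrist');im=grab_frame('wrist');cv2.imwrite('pics/w3.png',im[:,:,::-1])
print(proj(p,[[496.4,284.2,92],[478.4,115.7,92]]))
np.save('p3.npy',p,allow_pickle=True)"
```

```text
[-0.16268732  0.621427   -0.63772566  1.7214871   0.44039531  0.9476373
  0.21922984] [493.23977529 282.74438618 176.21337518] [-0.05344728 -0.57177871 -0.22295167] [-0.02599767  0.00234006  0.00239375]
t 7.9 shift [-0.0025  0.0026  0.0712]
tool y cw 0.378
twist 3.134 -0.008
[[326.53022658 207.64525174]
 [131.80699097 258.84071793]]
```

View pics/w3.png

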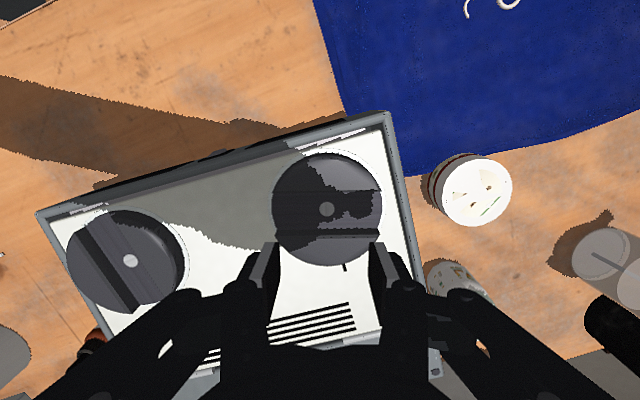

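The left dot is at (327,209), against (326.5,207.6) predicted, with its slot along the fingers. The right cam at (130,261) is turned front to back and the hatch is shut.

Call:
jog_arm([
  [-0.002, 0.0026, 0.03],
  [-0.0025, 0.0026, 0.055],
  [-0.0025, 0.0026, 0.065],
  [-0.0025, 0.0026, 0.073],
  [-0.0025, 0.0026, 0.08],
  [-0.0025, 0.0026, 0.08],
], twist=[0, 0, 0, 0, 0, 0], gripper=[0.06, 0.06, 0.06, 0.06, 0.06, 0.06])

```text
time: 8.55
eef_pos: [496.7, 284.6, 97.0]
tool_rot: [0.186, 0.982, -0.0, -0.0]
force: [0.0, 0.2, -0.1]
opening: 0.528
finger_force: 0.0
```

Call:
jog_arm([
  [0, 0, 0.003],
  [0, 0, 0.006],
  [0, 0, 0.008],
  [0, 0, 0.008],
], twist=[0, 0, 0, 0], gripper=[0.06, 0.06, 0.06, 0.06])

```text
time: 8.95
eef_pos: [497.0, 284.9, 90.0]
tool_rot: [0.186, 0.982, 0.0, 0.001]
force: [-0.3, -1.0, 4.2]
opening: 0.529
finger_force: 1.8
```

Contact. I'll press about 1.2 mm more and turn.

Call:
jog_arm([
  [0, 0, 0.0012],
  [0, 0, 0.0012],
  [0, 0, 0.0012],
  [0, 0, 0.0012],
  [0, 0, 0.0012],
  [0, 0, 0.0012],
  [0, 0, 0.0012],
  [0, 0, 0.0012],
], twist=[0, 0.08, 0.16, 0.24, 0.32, 0.4, 0.5, 0.6], gripper=[0.06, 0.06, 0.06, 0.06, 0.06, 0.06, 0.06, 0.06])

```text
time: 9.75
eef_pos: [497.4, 284.1, 89.8]
tool_rot: [0.47, 0.883, 0.0, 0.001]
force: [-2.2, -2.1, 10.7]
opening: 0.526
finger_force: 5.1
```

Call:
jog_arm([
  [0, 0, 0],
  [0, 0, 0],
  [0, 0, 0],
  [0, 0, 0],
  [0, 0, 0],
  [0, 0, 0],
  [0, 0, 0],
  [0, 0, 0],
], twist=[0.1, 0.2, 0.3, 0.4, 0.5, 0.6, 0.7, 0.8], gripper=[0.06, 0.06, 0.06, 0.06, 0.06, 0.06, 0.06, 0.06])

```text
time: 10.55
eef_pos: [497.5, 283.9, 89.8]
tool_rot: [0.777, 0.63, 0.001, 0.001]
force: [-1.7, -1.8, 10.4]
opening: 0.533
finger_force: 4.7
```

Call:
jog_arm([
  [0, 0, 0],
  [0, 0, 0],
  [0, 0, 0],
], twist=[0.1, 0.17, 0.17], gripper=[0.06, 0.06, 0.06])

```text
time: 10.85
eef_pos: [497.1, 283.9, 89.8]
tool_rot: [0.824, 0.566, 0.0, 0.002]
force: [-1.0, -4.3, 11.0]
opening: 0.531
finger_force: 22.6
```

```bash
python3 -c "
from h import *
o=get_obs();print(o['joint_pos'],o['eef_pos'],o['force'],o['moment'])
goto([496.4,284.2,89],1.97)"
```

```text
[-0.48026234  0.67085219 -0.12416376  1.80126838  0.12861584  0.67672472
 -1.04594551] [497.14356845 283.91283835  89.77606161] [-0.98051369 -4.30982301 10.99535276] [-0.79774234  0.43630309  1.09442993]
t 10.85 shift [ 0.     -0.0008  0.0008]
tool y cw 1.939
twist 0.031 -3.11
```

The moment is 1.1 N m, so the left cam is at its stop too. I'll relax and retreat, moving back a little so the top camera can see.

Call:
jog_arm([
  [0, 0, 0],
  [0, 0, 0],
  [0, 0, -0.02],
  [0, 0, -0.06],
  [0, 0, -0.1],
  [0, 0, -0.13],
  [0, 0, -0.13],
], twist=[-0.1, -0.18, -0.18, -0.18, -0.18, -0.18, -0.18], gripper=[0.06, 0.06, 0.06, 0.06, 0.06, 0.06, 0.06])

```text
time: 11.55
eef_pos: [499.1, 286.5, 222.9]
tool_rot: [0.772, 0.635, 0.005, 0.001]
force: [1.3, 0.7, 0.0]
opening: 0.53
finger_force: 0.0
```

```bash
python3 -c "
from h import *
o=get_obs();print(o['eef_pos'],o['force'])
cv2.imwrite('pics/w4.png',np.vstack([cv2.resize(grab_frame(n),(480,300)) for n in('wrist','scene')])[:,:,::-1])"
```

```text
[499.1340149  286.53849898 222.88789752] [1.31702002 0.69447577 0.02877103]
```

View pics/w4.png

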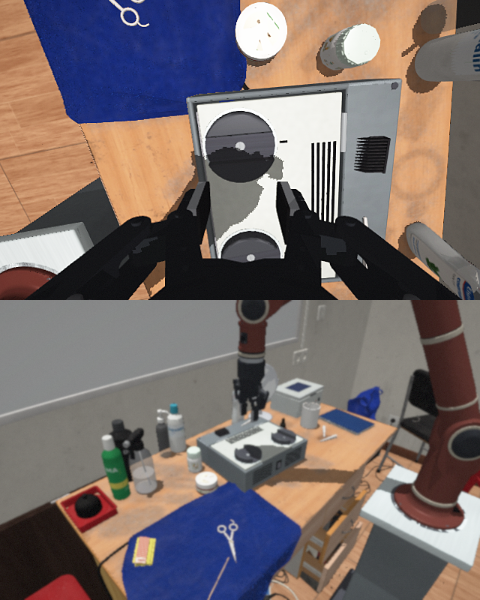

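Left looks right. The right slot in the earlier view needs a check, so I'll enlarge it.

```bash
python3 -c "
from h import *
a=cv2.imread('pics/w3.png')[190:330,40:220]
cv2.imwrite('pics/c.png',cv2.resize(a,None,fx=4,fy=4,interpolation=cv2.INTER_CUBIC))"
```

```text
(no output)
```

View pics/c.png

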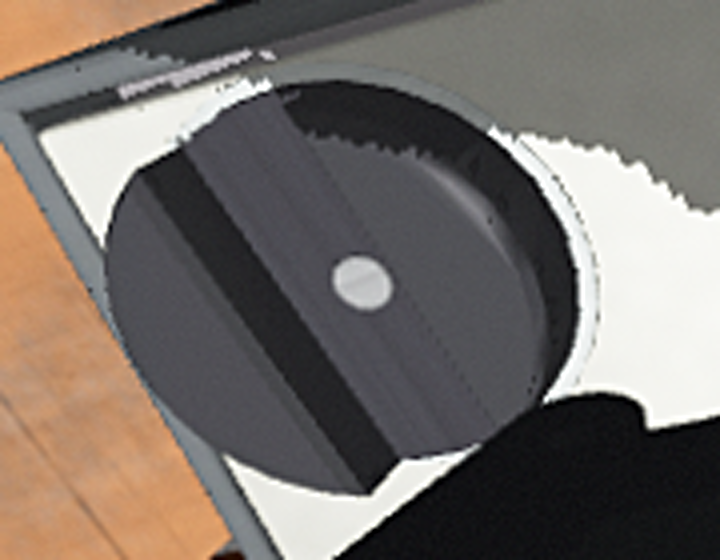

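Call:
jog_arm([
  [-0.04, 0, 0],
  [-0.08, 0, 0],
  [-0.12, 0, 0],
  [-0.16, 0, 0],
  [-0.17, 0, 0],
  [-0.17, 0, 0],
], twist=[0, 0, 0, 0, 0, 0], gripper=[0.06, 0.06, 0.06, 0.06, 0.06, 0.06])

```text
time: 12.25
eef_pos: [463.0, 115.7, 216.7]
tool_rot: [0.773, 0.634, -0.002, -0.0]
force: [0.7, 0.2, 0.2]
opening: 0.531
finger_force: 0.0
```

```bash
python3 -c "
from h import *
p=np.load('p3.npy',allow_pickle=True).item()
f=lambda a:[((x+.5)/4-.5+40,(y+.5)/4-.5+190) for x,y in a]
for a,z in(([(180,145),(400,460)],92),([(148,178),(366,492)],106),([(278,97),(485,412)],106)):
    w=plane(p,f(a),z);w=w[0]-w[1];print('slot cam',np.arctan2(w[0],w[1])%np.pi-.107)
p=camera_params('wrist');np.save('p5.npy',p,allow_pickle=True)
im=grab_frame('wrist');cv2.imwrite('pics/w5.png',im[:,:,::-1])
print(get_obs()['eef_pos'])
"
```

```text
slot cam 1.4394694786449893
slot cam 1.4542152924443645
slot cam 1.4464217890701698
[463.53507402 117.89721769 217.06121313]
```

View pics/w5.png

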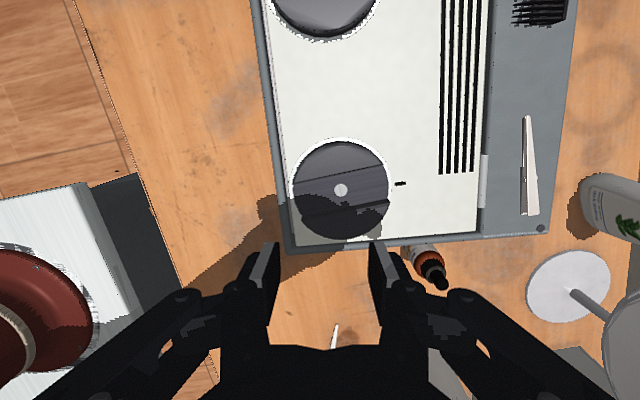

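The right slot measures about 1.45, which passes but with little margin. I'll measure it more carefully with line detection.

```bash
cat > m.py <<'E'
from h import *
def cam(im,p,c):
    uv=proj(p,[[*c,92]])[0]
    for l in cv2.createLineSegmentDetector().detect(cv2.cvtColor(im,cv2.COLOR_BGR2GRAY))[0].reshape(-1,2,2):
        W=plane(p,l,99);d=W[0]-W[1];L=np.linalg.norm(d);n=np.array([-d[1],d[0]])/L
        if L>28 and np.linalg.norm(W.mean(0)[:2]-c)<40:
            print(l.round().ravel(),'L',L.round(),'off',((W[0][:2]-c)@n).round(),'cw',(np.arctan2(d[0],d[1])%np.pi).round(3))
def case(im,p):
    for l in cv2.createLineSegmentDetector().detect(cv2.cvtColor(im,cv2.COLOR_BGR2GRAY))[0].reshape(-1,2,2):
        W=plane(p,l,88);d=W[0]-W[1];L=np.linalg.norm(d);a=np.arctan2(d[0],d[1])
        a=(a+np.pi/4)%(np.pi/2)-np.pi/4
        if L>70 and 400<W.mean(0)[0]<710 and 0<W.mean(0)[1]<370 and abs(a)<.3: print('case',l.round().ravel(),L.round(),a.round(3))
E
python3 -c "
from m import *
p=np.load('p5.npy',allow_pickle=True).item();im=cv2.imread('pics/w5.png')
cam(im,p,[478.4,115.7]);case(im,p)
p=camera_params('top');case(cv2.imread('pics/top0.png'),p)"
```

```text
[295. 181. 378. 163.] L 74.0 off -17.0 cw 1.55
[350. 205. 385. 198.] L 31.0 off 16.0 cw 1.55
[379. 166. 295. 184.] L 76.0 off 15.0 cw 1.551
case [454. 171. 459.   1.] 137.0 0.107
case [481.   1. 473. 171.] 137.0 0.107
case [438. 173. 441.   1.] 139.0 0.108
case [469. 169. 476.   1.] 135.0 0.106
case [445.   1. 442. 173.] 139.0 0.106
case [454.   1. 450. 172.] 138.0 0.105
case [446. 172. 450.   1.] 138.0 0.107
case [461. 171. 468.   1.] 137.0 0.107
case [472.   1. 465. 171.] 137.0 0.107
case [463.   1. 457. 172.] 138.0 0.107
case [475. 229. 488.   1.] 195.0 0.107
case [377. 239. 473. 230.] 94.0 0.102
case [539. 212. 530. 117.] 92.0 -0.095
case [284. 200. 257.   0.] 164.0 0.105
case [481. 233. 376. 242.] 102.0 0.106
case [275. 192. 248.   0.] 157.0 0.107
case [494.   0. 485. 152.] 120.0 0.106
case [295. 181. 378. 163.] 77.0 -0.021
case [565. 106. 554. 191.] 77.0 0.108
case [578.   1. 565. 104.] 79.0 0.105
case [536. 235. 434. 243.] 99.0 0.111
case [379. 166. 295. 184.] 79.0 -0.02
case [254.  17. 277. 182.] 136.0 0.105
case [298. 239. 399. 252.] 218.0 0.109
case [372. 165. 304. 156.] 149.0 0.106
case [376. 183. 305. 173.] 156.0 0.108
case [279. 155. 272. 202.] 103.0 0.111
case [308. 159. 377. 168.] 151.0 0.106
case [398. 252. 405. 172.] 175.0 0.091
case [263. 237. 297. 241.] 73.0 0.09
case [361. 148. 399. 149.] 86.0 0.019
case [399. 260. 278. 244.] 259.0 0.109
case [316. 155. 371. 162.] 121.0 0.105
case [401. 144. 362. 145.] 86.0 -0.059
case [376. 176. 308. 167.] 148.0 0.108
case [311. 163. 344. 167.] 74.0 0.106
case [362. 171. 308. 164.] 118.0 0.105
case [308. 165. 359. 172.] 112.0 0.106
case [308. 169. 374. 177.] 145.0 0.107
case [336. 175. 374. 180.] 85.0 0.105
case [348. 166. 313. 162.] 77.0 0.104
case [267. 208. 275. 157.] 114.0 0.113
case [408. 194. 403. 248.] 117.0 0.098
case [329. 127. 372. 133.] 95.0 0.117
```

The right cam is at 1.443 rad, consistent across two views. Now the same measurement on the left.

Call:
jog_arm([
  [0.04, 0, 0],
  [0.08, 0, 0],
  [0.12, 0, 0],
  [0.16, 0, 0],
  [0.16, 0, 0],
  [0.16, 0, 0],
], twist=[0, 0, 0, 0, 0, 0], gripper=[0.06, 0.06, 0.06, 0.06, 0.06, 0.06])

```text
time: 12.9
eef_pos: [493.5, 278.1, 216.9]
tool_rot: [0.77, 0.638, -0.0, -0.001]
force: [0.2, -0.6, 0.1]
opening: 0.531
finger_force: 0.0
```

```bash
python3 -c "
from m import *
p=camera_params('wrist');im=grab_frame('wrist')[:,:,::-1].copy();cv2.imwrite('pics/w6.png',im)
cam(im,p,[496.4,284.2]);goto([478.4,115.7,180],1.57)"
```

```text
[282. 171. 366. 164.] L 73.0 off -18.0 cw 1.675
[368. 167. 292. 173.] L 67.0 off 15.0 cw 1.674
[332. 203. 368. 200.] L 33.0 off 15.0 cw 1.679
t 12.95 shift [-0.1603  0.0152  0.0372]
tool y cw 1.762
twist 2.949 -0.192
```

The left cam is at 1.568, the stop. The right one was dragged back about 0.12 rad by the pressed fingertips when I untwisted. I'll push it to the stop again without pressing down.

Call:
jog_arm([
  [-0.04, 0.004, 0],
  [-0.08, 0.008, 0],
  [-0.12, 0.012, 0],
  [-0.16, 0.015, 0],
  [-0.16, 0.015, 0.03],
  [-0.16, 0.015, 0.037],
  [-0.16, 0.015, 0.037],
], twist=[-0.1, -0.14, -0.14, -0.14, -0.14, -0.14, -0.14], gripper=[0.06, 0.06, 0.06, 0.06, 0.06, 0.06, 0.06])

```text
time: 13.65
eef_pos: [477.6, 114.8, 180.1]
tool_rot: [0.726, 0.688, -0.001, -0.001]
force: [-0.7, 0.2, 0.4]
opening: 0.532
finger_force: 0.0
```

```bash
python3 -c "
from h import *
goto([478.4,115.7,93],1.62)"
```

```text
t 13.65 shift [0.001  0.001  0.0871]
tool y cw 1.625
twist 3.137 -0.005
```

Call:
jog_arm([
  [0.001, 0.001, 0.035],
  [0.001, 0.001, 0.065],
  [0.001, 0.001, 0.078],
  [0.001, 0.001, 0.087],
  [0.001, 0.001, 0.087],
], twist=[0, 0, 0, 0, 0], gripper=[0.06, 0.06, 0.06, 0.06, 0.06])

```text
time: 14.15
eef_pos: [479.7, 116.8, 93.7]
tool_rot: [0.725, 0.688, -0.0, -0.0]
force: [0.8, -0.6, 0.9]
opening: 0.533
finger_force: 0.0
```

Call:
jog_arm([
  [0, 0, 0],
  [0, 0, 0],
  [0, 0, 0],
  [0, 0, 0],
  [0, 0, 0],
], twist=[0.08, 0.16, 0.24, 0.31, 0.31], gripper=[0.06, 0.06, 0.06, 0.06, 0.06])

```text
time: 14.65
eef_pos: [479.2, 114.8, 94.8]
tool_rot: [0.822, 0.569, -0.001, 0.001]
force: [-2.2, -3.4, 0.7]
opening: 0.528
finger_force: 10.0
```

```bash
python3 -c "
from h import *
o=get_obs();print(o['force'],o['moment'])
goto([478.4,115.7,93],1.62)"
```

```text
[-2.20804745 -3.36991698  0.72565245] [-0.89479337  0.35563725  0.52674431]
t 14.65 shift [ 0.0005 -0.0011  0.0018]
tool y cw 1.931
twist 2.83 -0.311
```

At the stop with 0.5 N m. I'll relax a little, lift, and check.

Call:
jog_arm([
  [0, 0, 0],
  [0, 0, 0],
  [0, 0, -0.02],
  [0, 0, -0.06],
  [0, 0, -0.1],
  [0, 0, -0.12],
  [0, 0, -0.12],
], twist=[-0.1, -0.18, -0.18, -0.18, -0.18, -0.18, -0.18], gripper=[0.06, 0.06, 0.06, 0.06, 0.06, 0.06, 0.06])

```text
time: 15.35
eef_pos: [482.6, 117.6, 218.4]
tool_rot: [0.769, 0.64, 0.005, 0.002]
force: [0.4, -0.1, 1.0]
opening: 0.53
finger_force: 0.0
```

```bash
python3 -c "
from m import *
p=camera_params('wrist');im=grab_frame('wrist')[:,:,::-1].copy();cv2.imwrite('pics/w7.png',im)
cam(im,p,[478.4,115.7]);o=get_obs();print(o['eef_pos'],o['force'])"
```

```text
[273. 182. 359. 176.] L 77.0 off -17.0 cw 1.676
[359. 178. 273. 185.] L 77.0 off 15.0 cw 1.676
[481.19138306 117.00484717 216.26872486] [-0.29903199  0.35469286 -0.74891608]
```

View pics/w7.png

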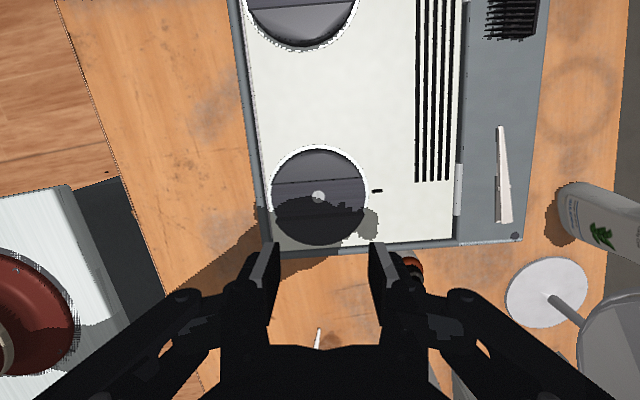

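The right slot, at (318,196), now runs front to back and measures 1.569 rad. The hatch is shut and the fingers are clear.

```bash
python3 -c "
from station import *
print(sign_off())"
```

```text
the job is handed in; nothing more can be done
None
```

The job is handed in at about 15 s of the 51 s: both cam fasteners are at the stop (left 1.568 rad, right 1.569 rad, measured from the wrist camera), the hatch looks shut with the arm clear, and none of the bystanders was touched; `sign_off()` gave no verdict.

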